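# Set the butter cutter's sliding stop by its click and bring the butter up to it

### The arm

A 7-joint arm with a two-finger parallel gripper is mounted at the origin on a cart in front of the work surface, level with it; the furniture and walls round the work are solid. World frame = base frame: x ahead of the robot, y to its left, z up, the work surface at z = 0. Lengths are in m, angles in rad, forces in N, time in s.
With the tool pointing down it reaches from about 0.425 to 0.875 m from the base axis. Payload 9.9 kg.
Tool frame: the origin (TCP) lies at the centre of the arm's flange, where the gripper is bolted on; the fingertips stand 173 mm ahead of it and the grasp point (between the pads) lies 155 mm ahead of it; z points along the fingers, y is the line along which they close (so a half turn about z gives the same grasp; the last joint's range is limited). The gripper opens to 85 mm and grips with 20 to 120 N. Pads are 22 mm wide; open, the fingers measure 114 mm over their backs; the gripper's body (76 mm by 85 mm) begins 54 mm behind the grasp point. The pads swing forward as they close: fully open they stand 13 mm farther back than shut.
Start: joints at [-1.291, 0.576, 0.025, 1.437, -0.015, 1.129, -0.057], TCP at [0.24, 0.631, 0.405] pointing down, gripper open.
Joint ranges: [-2.76, 2.76], [-0.34, 2.15], [-1.52, 1.57], [0.19, 2.46], [-1.09, 4.23], [0.17, 1.99], [-2.82, 2.82]. Speed limits (rad/s): [2.22, 2.22, 3.01, 3.01, 3.14, 3.14, 3.14].

### API

Orientations are given as [roll, pitch, yaw] about the fixed x, y, z axes, in that order (R = Rz(yaw) Ry(pitch) Rx(roll)).
In Python, from workcell import env, viewer, job_done, read_state gives the robot as it stands (env), with the cameras (viewer), the job as plain functions and the readings as plain functions.
- The arm moves only by the shell command python3 steer.py 'ROWS' [FORCE]. ROWS is a JSON list that holds a single list of rows (three levels of brackets), with 1 to 8 rows, each of 5 numbers: dx, dy, dz in m, then a turn about the tool's z in rad, then the finger opening in m; each row is the pose to reach, as a shift and turn from the pose commanded when the command began, along the tool's axes at that moment; what a row does not reach only later rows make up. A row lasts 1/10 s, in which the tool goes at most 0.05 m and 0.15 rad, less where a joint would pass 70% of its speed; a pose out of reach is approached as far as the arm can. The fingers move at their own pace and stop on an object; FORCE is the grip in N (left out, the last holds). Time passes only in rows, so rows that do not move let the fingers close. It prints the time, the measured TCP pose, the force, the opening and the grip force at its end. Input that does not fit is refused with a message, and nothing moves.
- read_state(): the state, without advancing time (a new reading comes with each control period).
- viewer.grab_frame(name): name is "scene" or "side" or "wrist"; returns a dict with "color" (420x560x3 uint8, red, green, blue), "depth" (420x560 float32, m along the optical axis (not along the pixel's ray), 0 where there is no reading), "K" (3x3 intrinsics, pixels), "D" ([k1, k2, p1, p2, k3] as OpenCV has them; the pictures are not rectified), "world_to_cam" (4x4, takes a point from world to camera coordinates); the wrist camera has in their place "tool_from_camera" (4x4, takes a point from camera to tool coordinates, whose origin is the TCP and whose axes are the flange's). Camera axes: x right, y down, z forward; pixel columns grow to the right and rows downward; lengths in m; the calibration is good to about 2 mm. A picture is of the moment at which its call begins: read the wrist's pose just before it.
- job_done(): hands the job in; it is judged then, once.
The state is a dict: "t": time; "q": joint angles; "qd": joint speeds; "tau": joint torques, N m; "eef_pos": TCP position; "ee_rot": TCP orientation; "wrist_force": force on the tool from outside, world axes, zero at the start; "wrist_torque": the same for the moment, N m; "gripper_width": finger opening in m; "grip_force": force on a finger pad.
Only numpy, scipy, OpenCV 4.12 (cv2) and the standard library are available. Lean on these libraries where they do the work, as an engineer would, in place of code of your own. Each camera call takes 0.05 s, during which the arm holds its last target. There are 200 camera calls.

### The job

Set the wire cutter for the next portion of butter. With a fingertip, push the sliding stop along its rail towards the wire until it clicks into the second notch, counted from the wire; then push the block of butter under the raised wire, square up against the stop, gently enough that the stop stays in its notch. Only push: do not grip or lift anything, leave the wire raised and the breakfast things where they are.

Things in the scene. Friction and masses are not known exactly. Their poses are not given: they have to be found in the camera images.
- cutter: The butter cutter: a fixed wooden board, 250 mm (its x) by 360 mm (its y), flat top 21 mm above its origin, the centre of its underside on the worktop. Board x points away from the robot, y to the left, turned by its yaw (up to 0.2 rad). The raised wire comes down into a groove across the board along y = 0.
- rail_start (a point): Centre of the first notch (nearest the wire) of the steel rail, at the rail's top, 13 mm above the board, at board x = 98, y = 40 mm. The rail runs along board y near the rear edge, left of the wire, from y = 12 to 168 mm. Its six open notches, 8 mm wide, stand 20 mm apart: y = 40, 60, 80, 100, 120, 140 mm.
- stop (a joint): Where the sliding stop stands, in m: 0 in the first notch, 0.020 in the second, 0.020 more for each, 0.100 in the sixth; grows away from the wire (board +y). The stop is an aluminium plate across the board, 5 mm thick, board x = -60 to 85 mm, 3 to 35 mm above the board, on a grey carriage (30 x 34 mm, 34 mm high) astride the rail. Starts at 0.050 to 0.095, in or between notches.
- pin_axis (a point): The sprung ball pin in the stop's carriage, under a black knob, 20 mm farther from the wire than the stop's wire-side face; the stop is in a notch when the pin is over it. It slides with about 1 N between notches; within about 3 mm of a notch the pin drops in, the push falls off and the stop centres itself. Leaving a notch takes about 8 N.
- stop_face (a point): On the stop's face that looks to the wire, at board x = 0, level with the board's top; moves with the stop. Its axes are the board's. It is 40 mm from the wire when the stop is in the second notch.
- stop_push (a point): On the stop's other face, the one to push (away from the wire), at board x = 0 and 19 mm above the board; moves with the stop. Free plate from 60 mm nearer the robot to 80 mm farther.
- butter: The block of butter, pale yellow with a printed paper top, 74 mm (its x) by 102 mm (its y) by 37 mm high, about 0.25 kg. Origin at the centre of its underside. It starts lying flat on the board, right of the wire (board y about -0.10 to -0.078, x within 12 mm of 0), its long side along board y within 0.15 rad. It slides with 1 to 2.5 N.
- bow (a joint): The hinged wire bow: 0 as it stands open, leaning back past the vertical at the rear of the board; 1.77 rad when lowered into the groove. Hinge at board x = 106, y = 0 mm, 39 mm above the worktop. Raised, it is a slim steel frame with a wooden handle, its top 290 mm above the worktop, all behind board x = 80 mm. A knock brings it down.
- teaspoon: A steel teaspoon, 138 x 28 x 12 mm, lying on the front strip of the board (board x about -0.10 m), lengthwise along the board's y. Origin at the centre of its underside.
- honey_jar: A honey jar, 63 mm across, 94 mm tall, standing on the worktop off the left end of the board. Origin at the centre of its underside.
- salt_shaker: A salt shaker, 44 mm across, 90 mm tall, standing on the worktop off the right end of the board. Origin at the centre of its underside.
- mug: A china mug, 85 mm across and 88 mm tall, standing behind the board. Origin at the centre of its underside.
- apple: A green apple, 79 mm across, lying right of and behind the board. Origin at the middle of its underside.

How it is judged:
By the outcome, as a careful person would: the job done as asked, in the order asked, and still so for the second after the job is handed in, with the robot touching nothing.
It also fails if it takes over 56 s, if anything falls off the work surface, if the arm or the gripper's body presses on something with over 40 N, if the wrist force passes 120 N, or if a joint passes its speed limit or range.

## Working session

There is one attempt and no reset: what is moved stays moved. The work goes in short steps, Python scripts to look and compute and a shell command to move; the robot and the scene stay as the last step left them, time stands still between calls to the robot, and variables do not carry over. Pictures are saved under pics/ and viewed, at most 10 in all, crops included, and the job is handed in when it is done.

```bash
ls; mkdir -p pics
python3 - <<'E'
from workcell import env, viewer, job_done, read_state
import cv2,pickle
s=read_state();print(s['t'],s['eef_pos'],s['ee_rot'],s['gripper_width'])
for n in ['scene','side']:
    f=viewer.grab_frame(n);cv2.imwrite(f'pics/{n}0.png',f['color'][:,:,::-1]);pickle.dump(f,open(f'{n}0.pkl','wb'));print(n,f['K'],f['D'],f['world_to_cam'])
E
```

```text
pics
steer.py
workcell.py
0.0 [0.2401188  0.63065365 0.40382023] [-3.13986248e+00  1.21447994e-04  2.77779320e+00] 0.08546025621032967
scene [[517.59953132   0.         275.95554724]
 [  0.         517.59953132 218.5191642 ]
 [  0.           0.           1.        ]] [-0.1326157  0.         0.         0.         0.       ] [[ 0.69704497 -0.71687198 -0.0149291  -0.44047837]
 [-0.4653039  -0.43639714 -0.77009728  0.31292354]
 [ 0.54554614  0.543739   -0.63775176  0.9983564 ]
 [ 0.          0.          0.          1.        ]]
side [[393.2764609    0.         288.02484567]
 [  0.         393.2764609  211.01052979]
 [  0.           0.           1.        ]] [-0.10488928  0.          0.          0.          0.        ] [[-0.87621556 -0.48187748 -0.00635565  0.53816105]
 [-0.3251447   0.60085401 -0.73024337  0.23956751]
 [ 0.35570665 -0.63778409 -0.68315754  0.72555496]
 [ 0.          0.          0.          1.        ]]
```

View pics/scene0.png

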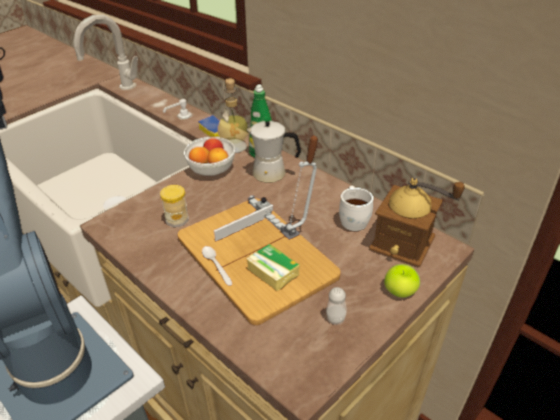

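View pics/side0.png

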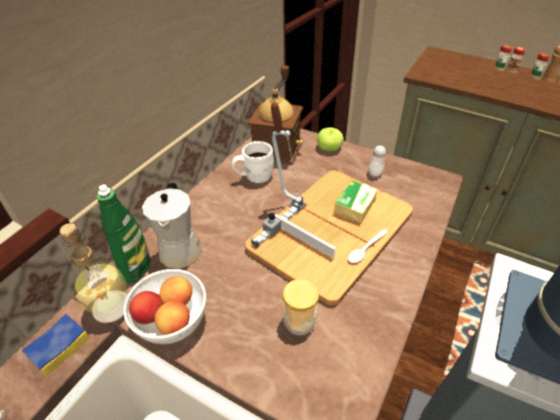

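The scene view shows the board with corners near (180,240), (262,317), (338,270) and (245,200). The stop plate runs from (216,233) to (272,210), the butter is near (274,266), the spoon near (216,262) and the bow is up. The side view agrees: plate from (283,222) to (333,252), butter near (355,203). Next I'll build a point cloud from depth and colour.

```bash
cat > h.py <<'E'
import numpy as np,cv2,pickle
def cloud(f,T=None):
    v,u=np.mgrid[0:420,0:560]
    p=cv2.undistortPoints(np.stack([u,v],-1).reshape(-1,1,2).astype(float),f['K'],f['D'])[:,0]
    d=f['depth'].reshape(-1);c=np.c_[p*d[:,None],d]
    if T is None: T=np.linalg.inv(f['world_to_cam'])
    w=c@T[:3,:3].T+T[:3,3]
    w[d==0]=np.nan
    return w.reshape(420,560,3)
E
python3 - <<'E'
from h import *
for n in ['scene','side']:
    f=pickle.load(open(n+'0.pkl','rb'));w=cloud(f);hsv=cv2.cvtColor(f['color'],cv2.COLOR_RGB2HSV)
    box=(w[...,0]>.3)&(w[...,0]<.95)&(abs(w[...,1])<.4)
    m=box&(hsv[...,0]>9)&(hsv[...,0]<24)&(hsv[...,1]>130)&(hsv[...,2]>130)&(abs(w[...,2]-.021)<.006)
    k,l,st,ce=cv2.connectedComponentsWithStats(m.astype(np.uint8));i=1+st[1:,4].argmax()
    m=np.zeros_like(m)|(l==i)
    print(n,m.sum(),'z med',np.median(w[m][:,2]),w[m][:,2].std())
    P=w[m][:,:2].astype(np.float32);r=cv2.minAreaRect(P*1000);print(r);print(cv2.boxPoints(r))
    # pts per z for butter top and stop
    b=box&(abs(w[...,2]-.058)<.006)
    k,l,st,ce=cv2.connectedComponentsWithStats(b.astype(np.uint8))
    for i in range(1,k):
        if st[i,4]>25: q=w[l==i];print(st[i],q.mean(0).round(4),cv2.minAreaRect((q[:,:2]*1000).astype(np.float32)))
E
```

```text
scene 7739 z med 0.01916150104385672 0.0017567343429353056
((513.6181030273438, -44.53926086425781), (364.08642578125, 251.1699676513672), 80.00361633300781)
[[ 358.3395  -202.01901]
 [ 605.6964  -245.61862]
 [ 668.8967   112.94049]
 [ 421.5398   156.5401 ]]
[218 131  31  18 132] [0.7863 0.3367 0.0584] ((780.2960815429688, 332.1925354003906), (91.92031860351562, 94.6796646118164), 41.84294128417969)
[299 140   9   7  29] [0.9115 0.1581 0.0582] ((910.9356689453125, 157.54098510742188), (34.238426208496094, 8.876774787902832), 88.79053497314453)
[316 148  77  40 295] [ 0.913  -0.0331  0.0578] ((912.8070678710938, -26.297714233398438), (13.62948989868164, 267.79974365234375), 0.784375786781311)
[185 151  50  18 328] [0.6585 0.2923 0.0585] ((662.220458984375, 295.89697265625), (67.08493041992188, 142.96336364746094), 47.82158279418945)
[255 156  27  10 115] [0.7694 0.1636 0.0579] ((777.7737426757812, 165.30209350585938), (45.21443176269531, 78.90198516845703), 59.11759567260742)
[343 195  27  11 134] [ 0.802  -0.1221  0.0567] ((799.418701171875, -125.79214477539062), (33.79438781738281, 
[... 3722 characters left out ...]
.2994 0.0588] ((668.3703002929688, 296.21112060546875), (11.324700355529785, 41.786155700683594), 3.695941686630249)
[159 292   9  16  44] [0.6991 0.332  0.0608] ((700.53369140625, 327.74127197265625), (15.25739860534668, 35.23429870605469), 42.90210723876953)
[153 295  53  46 187] [0.6285 0.3556 0.0587] ((632.8179931640625, 343.4200439453125), (120.95328521728516, 32.46059799194336), 79.27760314941406)
[154 308  36  27 194] [0.6463 0.3614 0.059 ] ((651.7769775390625, 357.2355651855469), (64.20915222167969, 37.539825439453125), 50.28317642211914)
[284 308  32  14 113] [0.4606 0.2358 0.0584] ((463.3453674316406, 233.11241149902344), (56.92261505126953, 20.749122619628906), 21.066770553588867)
```

```bash
cat >> h.py <<'E'
YAW=-0.1745; C=np.array([.5136,-.0437])
def R2(a): return np.array([[np.cos(a),-np.sin(a)],[np.sin(a),np.cos(a)]])
def toboard(xy): return (np.asarray(xy)-C)@R2(YAW)
def toworld(b): return np.asarray(b)@R2(YAW).T+C
def shift(s,target,yaw):  # tool-axes shift for TCP target (world xyz) and yaw turn
    from scipy.spatial.transform import Rotation as R
    r=R.from_euler('xyz',s['ee_rot']).as_matrix()
    return r.T@(np.asarray(target)-s['eef_pos']), (s['ee_rot'][2]-yaw+np.pi)%(2*np.pi)-np.pi
E
python3 - <<'E'
from h import *
from workcell import env, viewer, job_done, read_state
for n in ['scene','side']:
    f=pickle.load(open(n+'0.pkl','rb'));w=cloud(f)
    b=toboard(w[...,:2]);z=w[...,2]
    m=(b[...,0]>-.07)&(b[...,0]<.075)&(b[...,1]>.03)&(b[...,1]<.17)&(z>.04)&(z<.065)
    for lo,hi in [(-.06,-.02),(-.02,.02),(.02,.07)]:
        k=m&(b[...,0]>lo)&(b[...,0]<hi);print(n,lo,k.sum(),np.percentile(b[k][:,1],[5,25,50,75,95]).round(4),z[k].max().round(4))
    k=(b[...,0]>.07)&(b[...,0]<.12)&(b[...,1]>.03)&(b[...,1]<.18)&(z>.052)&(z<.09);print('carr',b[k].mean(0),b[k].min(0),b[k].max(0),z[k].max())
s=read_state()
t=toworld([0,.03]);print(t,shift(s,[*t,.405],YAW+np.pi/2))
for n,p in dict(honey=[.46,.21]).items(): print(n,toboard(p))
E
```

```text
scene -0.06 86 [0.0814 0.0824 0.0838 0.085  0.0882] 0.0579
scene -0.02 83 [0.0816 0.0835 0.0846 0.0859 0.0879] 0.0581
scene 0.02 99 [0.0817 0.0836 0.085  0.086  0.0883] 0.0576
carr [0.09359502 0.0981113 ] [0.07178618 0.08185682] [0.10976551 0.1192815 ] 0.07377221275274615
side -0.06 114 [0.0886 0.0912 0.0919 0.0928 0.0935] 0.0607
side -0.02 115 [0.0878 0.0901 0.0911 0.0919 0.0931] 0.0604
side 0.02 124 [0.0878 0.0908 0.0916 0.0924 0.0933] 0.0594
carr [0.09427969 0.10846968] [0.0717721  0.08684489] [0.11318829 0.12706484] 0.07523377125712938
[ 0.51880847 -0.0141556 ] (array([-4.89897047e-01, -5.03476187e-01, -2.94859718e-04]), np.float64(1.3814985059783664))
honey [-0.09683232  0.24054137]
```

```bash
python3 steer.py '[[[-0.035, -0.035, 0, 0.14, 0], [-0.07, -0.07, 0, 0.28, 0], [-0.105, -0.105, 0, 0.42, 0], [-0.14, -0.14, 0, 0.56, 0], [-0.175, -0.175, 0, 0.7, 0], [-0.21, -0.21, 0, 0.84, 0], [-0.245, -0.245, 0, 0.98, 0], [-0.28, -0.28, 0, 1.12, 0]]]' 20
python3 - <<'E'
from h import *
from workcell import env, viewer, job_done, read_state
s=read_state();t=toworld([0,.06]);print(s['t'],s['eef_pos'],s['ee_rot'],s['q'],s['wrist_force'],shift(s,[*t,.405],YAW+np.pi/2))
E
```

```text
t: 0.9
eef_pos: [0.4025, 0.2676, 0.4047]
ee_rot: [-3.142, -0.0, 1.652]
wrist_force: [1.3, 0.4, -0.4]
gripper_width: -0.0
grip_force: 0.0
0.9 [0.4025425  0.26755821 0.40470916] [-3.14157643e+00 -1.58710601e-04  1.65221765e+00] [-0.96425029  0.31009815  0.37433726  1.93649585 -0.14089526  0.91999077
 -0.43911748] [ 1.2627044   0.40664877 -0.40473396] (array([-0.26121362,  0.10056272, -0.00033393]), np.float64(0.25592132291728786))
```

```bash
python3 steer.py '[[[-0.04, 0.016, 0, 0.05, 0], [-0.08, 0.032, 0, 0.1, 0], [-0.12, 0.048, 0, 0.15, 0], [-0.16, 0.064, 0, 0.2, 0], [-0.2, 0.08, 0, 0.25, 0], [-0.24, 0.093, 0, 0.25, 0], [-0.25, 0.095, 0, 0.25, 0], [-0.25, 0.095, 0, 0.25, 0]]]'
python3 - <<'E'
from h import *
from workcell import env, viewer, job_done, read_state
s=read_state();print(s['t'],s['eef_pos'],s['ee_rot'],s['wrist_force'],toboard(s['eef_pos'][:2]))
f=viewer.grab_frame('wrist');cv2.imwrite('pics/w1.png',f['color'][:,:,::-1]);pickle.dump((s,f),open('w1.pkl','wb'));print(f['K'],f['tool_from_camera'])
E
```

```text
t: 1.7
eef_pos: [0.5187, 0.0269, 0.4045]
ee_rot: [-3.141, 0.001, 1.404]
wrist_force: [0.3, 0.8, -0.5]
gripper_width: 0.0003
grip_force: 0.0
1.7 [0.51869809 0.02692333 0.40448382] [-3.14125818e+00  7.53892305e-04  1.40411678e+00] [ 0.25064974  0.80208664 -0.54303293] [-0.00724066  0.07043592]
[[329.15264847   0.         279.69549546]
 [  0.         329.15264847 205.89418029]
 [  0.           0.           1.        ]] [[-3.92911750e-04 -9.49225549e-01 -3.14596095e-01  8.20542617e-02]
 [ 9.99999162e-01  1.51360318e-05 -1.29460898e-03  1.20995270e-04]
 [ 1.23363766e-03 -3.14596340e-01  9.49224747e-01  3.11265923e-02]
 [ 0.00000000e+00  0.00000000e+00  0.00000000e+00  1.00000000e+00]]
```

View pics/w1.png

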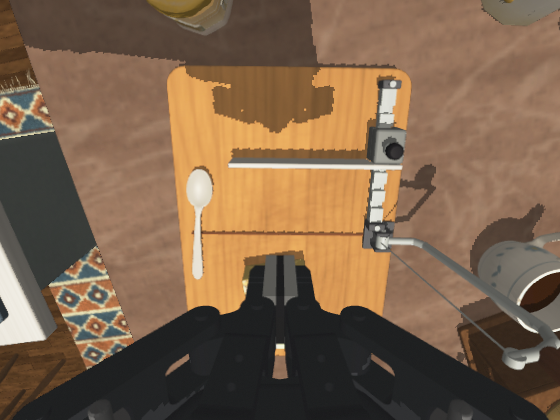

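The wrist view shows the board's far end at row 66, its sides at columns 170 and 410, and the groove at row 233. The plate runs from (230,162) to (400,166), the carriage knob is at (394,151), and notches show as dark gaps along the rail. I'll cast rays from these.

```bash
cat >> h.py <<'E'
from scipy.spatial.transform import Rotation as R
def wT(s,f):
    T=np.eye(4);T[:3,:3]=R.from_euler('xyz',s['ee_rot']).as_matrix();T[:3,3]=s['eef_pos'];return T@f['tool_from_camera']
def ray(f,T,px,z):
    p=cv2.undistortPoints(np.array(px,float).reshape(-1,1,2),f['K'],f['D'])[:,0]
    d=np.c_[p,np.ones(len(p))]@T[:3,:3].T;o=T[:3,3];return (o+d*((z-o[2])/d[:,2])[:,None])[:,:2]
E
python3 - <<'E'
from h import *
s,f=pickle.load(open('w1.pkl','rb'));T=wT(s,f);w=cloud(f,T);g=cv2.cvtColor(f['color'],cv2.COLOR_RGB2GRAY).astype(float)
print('z board',np.nanmedian(w[180:220,240:350,2]))
cols=np.arange(225,355,10)
gr=[(c,225+g[225:242,c].argmin()) for c in cols];G=ray(f,T,gr,.021);p=np.polyfit(G[:,0],G[:,1],1);print('groove',[r for _,r in gr],p,np.arctan(p[0]),toboard(G).round(4)[:,1])
hs=cv2.cvtColor(f['color'],cv2.COLOR_RGB2HSV)
E=[];
for r in (100,130,180,210):
    m=np.where((hs[r,:,1]>110)&(hs[r,:,2]>120)&(hs[r,:,0]>9)&(hs[r,:,0]<24))[0];m=m[(m>150)&(m<430)];E+=[(m.min(),r),(m.max(),r)]
print(E,toboard(ray(f,T,E,.021)).round(4))
end=[(c,50+np.diff(g[50:80,c]).argmax()+.5) for c in range(340,400,10)];print(end,toboard(ray(f,T,end,.021)).round(4))
for c in (250,290,330,360): print(c,g[154:174,c].astype(int),toboard(ray(f,T,[(c,r) for r in range(154,174)],.056))[:,1].round(4))
print('zplate',np.nanmin(w[163,260:350,2]),np.nanmax(w[163,260:350,2]))
# knob
b=toboard(w[...,:2]);m=(w[...,2]>.06)&(b[...,1]>.03)&(b[...,1]<.16)&(b[...,0]>.07)&(b[...,0]<.125);print('knob',b[m].mean(0),w[m][:,2].max())
for c in (377,382,388): print(c,g[80:235,c].astype(int).tolist())
cv2.imwrite('pics/w1c.png',cv2.resize(f['color'][70:260,340:430,::-1],None,fx=3,fy=3,interpolation=cv2.INTER_CUBIC))
E
```

```text
z board 0.019513580752736764
groove [np.int64(233), np.int64(233), np.int64(232), np.int64(231), np.int64(233), np.int64(233), np.int64(233), np.int64(233), np.int64(233), np.int64(233), np.int64(233), np.int64(233), np.int64(233)] [-0.17411566  0.04837626] -0.17238747134726723 [0.0017 0.0018 0.0032 0.0046 0.0021 0.0022 0.0023 0.0024 0.0025 0.0026
 0.0027 0.0028 0.0029]
[(np.int64(168), 100), (np.int64(410), 100), (np.int64(170), 130), (np.int64(368), 130), (np.int64(175), 180), (np.int64(399), 180), (np.int64(178), 210), (np.int64(396), 210)] [[-0.1229  0.1489]
 [ 0.1253  0.1509]
 [-0.1236  0.1187]
 [ 0.0847  0.1202]
 [-0.1232  0.0646]
 [ 0.1239  0.0666]
 [-0.123   0.0296]
 [ 0.1247  0.0315]]
[(340, np.float64(67.5)), (350, np.float64(67.5)), (360, np.float64(67.5)), (370, np.float64(67.5)), (380, np.float64(67.5)), (390, np.float64(68.5))] [[0.0515 0.181 ]
 [0.0614 0.1811]
 [0.0714 0.1812]
 [0.0814 0.1814]
 [0.0914 0.1815]
 [0.1015 0.1807]]
250 [103 103 103 102 101 100 100 100  99 182 230 238 238 219 186 182 182 182
 183 183] [0.0996 0.0987 0.0977 0.0967 0.0958 0.0948 0.0938 0.0928
[... 2418 characters left out ...]
9, 210, 222, 222, 222, 222, 222, 222, 222, 222, 222, 222, 221, 221, 221, 221, 221, 221, 223, 222, 222, 222, 222, 221, 175, 176, 199, 222, 224, 225, 223, 222, 222, 222, 222, 212, 121, 121, 121, 112, 75, 83, 117, 136, 154, 158, 158, 158, 143, 84, 83, 84, 84, 84, 87, 99, 96, 53, 21, 25, 27, 28, 29, 31, 31, 31, 30, 30, 29, 58, 119, 155, 159, 157, 145, 117, 123, 191, 228, 235, 230, 193, 153, 167, 166, 166, 166, 165, 164, 164, 163, 163, 162, 162, 162, 161, 162, 163, 163, 164, 165, 165, 165, 166, 167, 167, 168, 170, 169, 170, 171, 170, 170, 171, 171, 171, 172, 172, 172, 172, 171, 171, 171, 165, 162, 134, 112, 151, 168, 167, 167, 166, 120, 64, 90, 106, 107, 108, 107, 106, 80, 53, 48, 48, 48, 64, 89]
```

View pics/w1c.png

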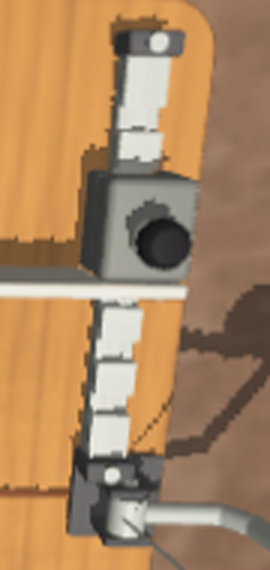

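```bash
python3 - <<'E'
from h import *
s,f=pickle.load(open('w1.pkl','rb'));T=wT(s,f)
print(toboard(ray(f,T,[(377,171),(377,189.3),(377,207)],.034)).round(4))
E
python3 steer.py '[[[0.02, 0.013, 0.02, 0.008, 0], [0.044, 0.027, 0.06, 0.008, 0], [0.044, 0.027, 0.1, 0.008, 0], [0.044, 0.027, 0.14, 0.008, 0], [0.044, 0.027, 0.175, 0.008, 0], [0.044, 0.027, 0.19, 0.008, 0], [0.044, 0.027, 0.1975, 0.008, 0], [0.044, 0.027, 0.1975, 0.008, 0]]]'
cat > st.py <<'E'
from h import *
from workcell import env, viewer, job_done, read_state
s=read_state();b=toboard(s['eef_pos'][:2]);r=R.from_euler('xyz',s['ee_rot']).as_matrix()
print('t',s['t'],'board',b.round(4),'z tip',round(s['eef_pos'][2]-.173,4),'rot',s['ee_rot'].round(4),'F board',(s['wrist_force'][:2]@R2(YAW)).round(2),s['wrist_force'][2].round(2))
E
python3 st.py
```

```text
[[0.0946 0.0792]
 [0.0966 0.0593]
 [0.0986 0.0393]]
t: 2.55
eef_pos: [0.5519, 0.0693, 0.2066]
ee_rot: [-3.14, -0.0, 1.402]
wrist_force: [0.6, 0.5, 0.5]
gripper_width: 0.0
grip_force: 0.0
t 2.55 board [0.0181 0.1179] z tip 0.0336 rot [-3.1400e+00 -2.0000e-04  1.4018e+00] F board [0.54 0.62] 0.54
```

```bash
python3 steer.py '[[[-0.005, 0, 0, 0, 0], [-0.01, 0, 0, 0, 0], [-0.013, 0, 0, 0, 0], [-0.013, 0, 0, 0, 0]]]'; python3 st.py; python3 steer.py '[[[-0.002, 0, 0, 0, 0], [-0.004, 0, 0, 0, 0], [-0.004, 0, 0, 0, 0]]]';python3 st.py;python3 steer.py '[[[-0.002, 0, 0, 0, 0], [-0.004, 0, 0, 0, 0], [-0.004, 0, 0, 0, 0]]]';python3 st.py
```

```text
t: 2.95
eef_pos: [0.5502, 0.0541, 0.2079]
ee_rot: [3.141, -0.0, 1.399]
wrist_force: [0.4, -0.5, 0.3]
gripper_width: 0.0
grip_force: 0.0
t 2.95 board [0.0191 0.1027] z tip 0.0349 rot [ 3.1406e+00 -2.0000e-04  1.3986e+00] F board [ 0.46 -0.45] 0.35
t: 3.25
eef_pos: [0.5495, 0.0509, 0.2073]
ee_rot: [3.141, -0.0, 1.4]
wrist_force: [0.3, -0.3, 0.4]
gripper_width: -0.0002
grip_force: 0.0
t 3.25 board [0.0189 0.0994] z tip 0.0343 rot [ 3.1415e+00 -1.0000e-04  1.3997e+00] F board [ 0.39 -0.28] 0.4
t: 3.55
eef_pos: [0.5488, 0.0471, 0.2072]
ee_rot: [3.142, -0.0, 1.4]
wrist_force: [0.5, 2.3, 0.8]
gripper_width: -0.0002
grip_force: 1.0
t 3.55 board [0.0189 0.0956] z tip 0.0342 rot [ 3.1416e+00 -3.0000e-04  1.3999e+00] F board [0.06 2.34] 0.8
```

```bash
cat >> st.py <<'E'
def plate():
    for n in ['wrist','side','scene']:
        f=viewer.grab_frame(n);w=cloud(f,wT(s,f) if n=='wrist' else None);b=toboard(w[...,:2]);z=w[...,2]
        m=(b[...,0]>-.055)&(b[...,0]<-.02)&(b[...,1]>.02)&(b[...,1]<.13)&(z>.045)&(z<.06)
        k=(b[...,0]>.088)&(b[...,0]<.108)&(b[...,1]>.03)&(b[...,1]<.13)&(z>.062)&(z<.08)
        print(n,m.sum(),np.percentile(b[m][:,1],[5,50,95]).round(4) if m.any() else '','knob',k.sum(),b[k].mean(0).round(4) if k.any() else '')
        if n=='wrist': cv2.imwrite('pics/last.png',f['color'][:,:,::-1])
import sys
if len(sys.argv)>1: plate()
E
python3 st.py p
python3 steer.py '[[[-0.004, 0, 0, 0, 0], [-0.008, 0, 0, 0, 0], [-0.012, 0, 0, 0, 0], [-0.016, 0, 0, 0, 0], [-0.016, 0, 0, 0, 0]]]';python3 st.py p
```

```text
t 3.55 board [0.0189 0.0956] z tip 0.0342 rot [ 3.1416e+00 -3.0000e-04  1.3999e+00] F board [0.06 2.34] 0.8
wrist 1441 [0.0825 0.0856 0.0865] knob 1562 [0.0967 0.1029]
side 82 [0.0834 0.0869 0.0888] knob 44 [0.0964 0.1046]
scene 61 [0.0763 0.0788 0.0826] knob 32 [0.0965 0.0965]
t: 4.2
eef_pos: [0.5459, 0.0305, 0.2072]
ee_rot: [-3.142, 0.001, 1.399]
wrist_force: [-0.4, -0.2, -0.3]
gripper_width: 0.0001
grip_force: 0.0
t 4.2 board [0.0189 0.0786] z tip 0.0342 rot [-3.1415e+00  8.0000e-04  1.3990e+00] F board [-0.36 -0.29] -0.26
wrist 1385 [0.0648 0.0679 0.0688] knob 1559 [0.0966 0.0852]
side 85 [0.0659 0.0688 0.0705] knob 42 [0.0968 0.0859]
scene 55 [0.0574 0.0599 0.0652] knob 33 [0.0959 0.0777]
```

```bash
python3 steer.py '[[[-0.002, 0, 0, 0, 0], [-0.004, 0, 0, 0, 0], [-0.004, 0, 0, 0, 0]]]';python3 st.py p; python3 steer.py '[[[-0.004, 0, 0, 0, 0], [-0.008, 0, 0, 0, 0], [-0.01, 0, 0, 0, 0], [-0.01, 0, 0, 0, 0]]]';python3 st.py p
```

```text
t: 4.65
eef_pos: [0.5454, 0.0275, 0.2072]
ee_rot: [-3.142, -0.0, 1.4]
wrist_force: [0.1, 1.8, -0.5]
gripper_width: 0.0
grip_force: 0.9
t 4.65 board [0.019  0.0756] z tip 0.0342 rot [-3.1415e+00 -3.0000e-04  1.4000e+00] F board [-0.21  1.8 ] -0.46
wrist 1437 [0.0625 0.0656 0.0665] knob 1566 [0.0965 0.0829]
side 80 [0.0635 0.0669 0.0684] knob 41 [0.097  0.0849]
scene 58 [0.0552 0.0589 0.0623] knob 29 [0.0964 0.077 ]
t: 5.2
eef_pos: [0.5437, 0.0178, 0.2072]
ee_rot: [-3.141, -0.001, 1.4]
wrist_force: [0.2, 3.7, -1.1]
gripper_width: -0.0
grip_force: 1.5
t 5.2 board [0.0189 0.0658] z tip 0.0342 rot [-3.1415e+00 -5.0000e-04  1.4003e+00] F board [-0.46  3.72] -1.07
wrist 1443 [0.0526 0.0559 0.0567] knob 1644 [0.0965 0.0732]
side 81 [0.054  0.0572 0.059 ] knob 42 [0.0966 0.0747]
scene 54 [0.0468 0.0492 0.0526] knob 34 [0.0959 0.0669]
```

```bash
python3 steer.py '[[[-0.003, 0, 0, 0, 0], [-0.006, 0, 0, 0, 0], [-0.006, 0, 0, 0, 0]]]';python3 st.py p; python3 steer.py '[[[-0.001, 0, 0, 0, 0], [-0.0015, 0, 0, 0, 0], [-0.0015, 0, 0, 0, 0]]]';python3 st.py p
```

```text
t: 5.65
eef_pos: [0.5425, 0.0106, 0.2073]
ee_rot: [3.141, 0.001, 1.399]
wrist_force: [-0.5, -0.6, 0.7]
gripper_width: -0.0
grip_force: 0.0
t 5.65 board [0.019  0.0585] z tip 0.0343 rot [3.1415e+00 1.0000e-03 1.3987e+00] F board [-0.38 -0.71] 0.72
wrist 1396 [0.0445 0.0477 0.0486] knob 1555 [0.0965 0.0649]
side 79 [0.0454 0.0483 0.0498] knob 38 [0.097  0.0663]
scene 55 [0.0375 0.0407 0.0443] knob 30 [0.0957 0.058 ]
t: 6.1
eef_pos: [0.5424, 0.01, 0.2072]
ee_rot: [3.142, 0.0, 1.4]
wrist_force: [0.4, 0.1, 0.4]
gripper_width: -0.0002
grip_force: 0.0
t 6.1 board [0.0191 0.0578] z tip 0.0342 rot [3.1415e+00 1.0000e-04 1.3996e+00] F board [0.4  0.21] 0.38
wrist 1385 [0.0438 0.047  0.0478] knob 1562 [0.0965 0.0642]
side 82 [0.0457 0.0483 0.0498] knob 41 [0.0967 0.0663]
scene 52 [0.0373 0.0407 0.0445] knob 31 [0.0958 0.0574]
```

```bash
python3 steer.py '[[[0.01, 0, 0, 0, 0], [0.02, 0, 0, 0, 0], [0.025, 0, -0.04, 0, 0], [0.025, 0, -0.085, 0, 0], [0.0, -0.01, -0.13, 0, 0.04], [-0.045, -0.02, -0.15, 0, 0.04], [-0.09, -0.02, -0.15, 0, 0.04], [-0.135, -0.02, -0.15, 0, 0.04]]]'; python3 steer.py '[[[-0.045, 0, 0, 0, 0.04], [-0.085, 0, 0, 0, 0.04], [-0.1, 0, 0, 0, 0.04], [-0.1, 0, 0, 0, 0.04], [-0.1, 0, 0, 0, 0.04]]]'; python3 st.py p
python3 - <<'E'
from h import *
from workcell import env, viewer, job_done, read_state
s=read_state()
for n in ['wrist','side','scene']:
    f=viewer.grab_frame(n);w=cloud(f,wT(s,f) if n=='wrist' else None);b=toboard(w[...,:2])
    m=(abs(b[...,0])<.07)&(b[...,1]<-.005)&(b[...,1]>-.17)&(abs(w[...,2]-.058)<.007)
    k,l,st,ce=cv2.connectedComponentsWithStats(m.astype(np.uint8));i=1+st[1:,4].argmax();q=b[l==i]
    print(n,len(q),cv2.minAreaRect((q*1000).astype(np.float32)))
    pickle.dump((s,f),open(n+'2.pkl','wb'))
E
```

```text
t: 7.05
eef_pos: [0.4996, -0.1197, 0.3585]
ee_rot: [3.139, -0.001, 1.402]
wrist_force: [1.3, 0.1, -0.6]
gripper_width: 0.0397
grip_force: 0.0
t: 7.55
eef_pos: [0.4833, -0.2167, 0.357]
ee_rot: [-3.141, -0.001, 1.401]
wrist_force: [0.2, -0.1, -0.7]
gripper_width: 0.0399
grip_force: 0.0
t 7.55 board [ 0.0002 -0.1756] z tip 0.184 rot [-3.1412e+00 -1.0000e-03  1.4008e+00] F board [ 0.24 -0.08] -0.66
wrist 0  knob 0 
side 83 [0.045  0.0486 0.05  ] knob 39 [0.0967 0.0661]
scene 55 [0.0385 0.041  0.0441] knob 12 [0.0983 0.0593]
wrist 12477 ((-6.942108154296875, -82.36478424072266), (73.10601806640625, 99.75358581542969), 7.676163673400879)
side 882 ((-5.402427673339844, -79.24503326416016), (73.83748626708984, 102.73931884765625), 7.4749226570129395)
scene 1044 ((-8.837638854980469, -84.89028930664062), (74.19480895996094, 101.84944915771484), 7.948294639587402)
```

View pics/last.png

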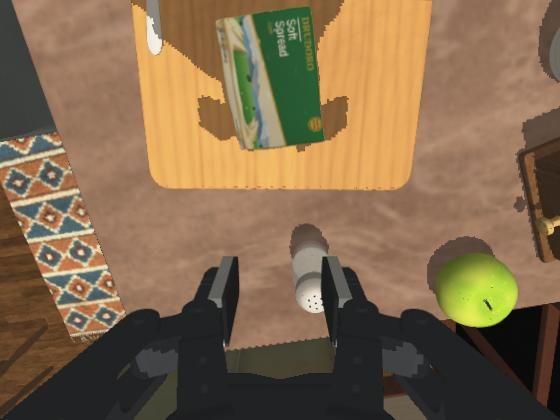

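The picture shows the butter in the top centre, around (270,80) with its near end at row 150, turned slightly from the board. Both fingers are clear of the salt shaker. Next I descend behind the butter and push with both fingertips.

```bash
python3 steer.py '[[[0, 0, 0.04, 0.004, 0.04], [0, 0, 0.08, 0.004, 0.04], [0, 0, 0.115, 0.004, 0.04], [0, 0, 0.14, 0.004, 0.04], [0, 0, 0.152, 0.004, 0.04], [0, 0, 0.152, 0.004, 0.04]]]'; python3 st.py; python3 steer.py '[[[0.01, 0, 0, 0, 0.04], [0.018, 0, 0, 0, 0.04], [0.024, 0, 0, 0, 0.04], [0.03, 0, 0, 0, 0.04], [0.036, 0, 0, 0, 0.04], [0.042, 0, 0, 0, 0.04], [0.048, 0, 0, 0, 0.04], [0.048, 0, 0, 0, 0.04]]]'
cat > bt.py <<'E'
from h import *
from workcell import env, viewer, job_done, read_state
s=read_state()
for n in ['wrist','side','scene']:
    f=viewer.grab_frame(n);w=cloud(f,wT(s,f) if n=='wrist' else None);b=toboard(w[...,:2])
    m=(b[...,0]>-.07)&(b[...,0]<.06)&(b[...,1]<.08)&(b[...,1]>-.15)&(abs(w[...,2]-.059)<.006)
    h=cv2.cvtColor(f['color'],cv2.COLOR_RGB2HSV)
    m=cv2.morphologyEx(m.astype(np.uint8),cv2.MORPH_OPEN,np.ones((5,5)))
    k,l,st,ce=cv2.connectedComponentsWithStats(m)
    if k<2: continue
    i=1+st[1:,4].argmax();q=b[l==i]
    print(n,len(q),cv2.minAreaRect((q*1000).astype(np.float32)))
    if n=='wrist': cv2.imwrite('pics/lastb.png',f['color'][:,:,::-1])
E
python3 st.py; python3 bt.py
```

```text
t: 8.45
eef_pos: [0.4825, -0.2177, 0.2041]
ee_rot: [-3.139, -0.0, 1.396]
wrist_force: [0.2, 0.6, -0.1]
gripper_width: 0.0397
grip_force: 0.0
t 8.45 board [-0.0004 -0.1767] z tip 0.0311 rot [-3.1392e+00 -5.0000e-04  1.3961e+00] F board [0.07 0.57] -0.14
t: 9.25
eef_pos: [0.4913, -0.1697, 0.2051]
ee_rot: [-3.141, -0.001, 1.397]
wrist_force: [-0.3, 0.2, 0.9]
gripper_width: 0.04
grip_force: 0.0
t 9.25 board [-1.00e-04 -1.28e-01] z tip 0.0321 rot [-3.1413e+00 -6.0000e-04  1.3969e+00] F board [-0.28  0.16] 0.89
wrist 54038 ((-1.110595703125, -64.54829406738281), (72.74272918701172, 97.82197570800781), 1.0483142137527466)
side 871 ((-0.2151031494140625, -61.33932876586914), (73.23381042480469, 106.80619049072266), 0.7106112241744995)
scene 190 ((-3.0349369049072266, -29.895328521728516), (50.58644104003906, 41.89120864868164), 54.88872146606445)
```

```bash
python3 steer.py '[[[0.006, 0, 0, 0, 0.04], [0.012, 0, 0, 0, 0.04], [0.018, 0, 0, 0, 0.04], [0.024, 0, 0, 0, 0.04], [0.03, 0, 0, 0, 0.04], [0.036, 0, 0, 0, 0.04], [0.042, 0, 0, 0, 0.04], [0.043, 0, 0, 0, 0.04]]]'; python3 st.py p;python3 steer.py '[[[0.001, 0, 0, 0, 0.04], [0.003, 0, 0, 0, 0.04], [0.004, 0, 0, 0, 0.04], [0.004, 0, 0, 0, 0.04]]]'; python3 st.py p; python3 bt.py
```

```text
t: 10.2
eef_pos: [0.4988, -0.1275, 0.2051]
ee_rot: [-3.141, -0.0, 1.397]
wrist_force: [0.5, 0.7, 0.2]
gripper_width: 0.0398
grip_force: 0.2
t 10.2 board [-0.0001 -0.0851] z tip 0.0321 rot [-3.1414e+00 -4.0000e-04  1.3969e+00] F board [0.4  0.75] 0.18
wrist 1069 [0.0203 0.0232 0.0261] knob 0 
side 124 [0.0212 0.047  0.0495] knob 38 [0.0969 0.0659]
scene 69 [0.0216 0.0399 0.0438] knob 0 
t: 10.75
eef_pos: [0.4993, -0.1245, 0.2052]
ee_rot: [3.142, 0.0, 1.396]
wrist_force: [0.1, 0.4, 0.8]
gripper_width: 0.0402
grip_force: 0.3
t 10.75 board [-0.0001 -0.0821] z tip 0.0322 rot [3.1416 0.     1.3957] F board [-0.01  0.4 ] 0.79
wrist 1542 [0.0204 0.0247 0.0288] knob 0 
side 131 [0.0232 0.0469 0.0496] knob 39 [0.0966 0.066 ]
scene 78 [0.0224 0.0401 0.0445] knob 0 
wrist 54938 ((0.20972061157226562, -25.172847747802734), (72.67922973632812, 109.66828918457031), 0.05986051633954048)
side 918 ((1.4159889221191406, -17.34429168701172), (106.01815795898438, 72.11298370361328), 88.63532257080078)
scene 87 ((-26.640518188476562, 12.604268074035645), (39.16835021972656, 21.471046447753906), 56.74604797363281)
```

```bash
for i in 1; do python3 steer.py '[[[0.001, 0, 0, 0, 0.04], [0.002, 0, 0, 0, 0.04], [0.003, 0, 0, 0, 0.04], [0.004, 0, 0, 0, 0.04], [0.004, 0, 0, 0, 0.04]]]' >/dev/null; python3 st.py; done; python3 bt.py; python3 steer.py '[[[0.0005, 0, 0, 0, 0.04], [0.001, 0, 0, 0, 0.04], [0.0015, 0, 0, 0, 0.04], [0.0015, 0, 0, 0, 0.04]]]'>/dev/null; python3 st.py p
```

```text
t 11.55 board [-0.0001 -0.0779] z tip 0.0322 rot [-3.1416e+00 -1.0000e-04  1.3960e+00] F board [ 0.32 -1.09] 0.72
wrist 54928 ((0.1383819580078125, -21.399826049804688), (110.998291015625, 72.65763092041016), 89.81758117675781)
side 923 ((1.4437370300292969, -13.291900634765625), (71.81111145019531, 105.68809509277344), 0.27556926012039185)
scene 166 ((-10.500311851501465, 16.728458404541016), (37.10691452026367, 52.03932189941406), 83.13179016113281)
t 12.1 board [-0.0001 -0.0765] z tip 0.0322 rot [-3.1416  0.      1.3959] F board [ 0.14 -0.66] 0.24
wrist 2422 [0.0208 0.0276 0.0341] knob 0 
side 131 [0.0234 0.047  0.0498] knob 38 [0.0969 0.0661]
scene 78 [0.0218 0.0391 0.0433] knob 0
```

View pics/last.png

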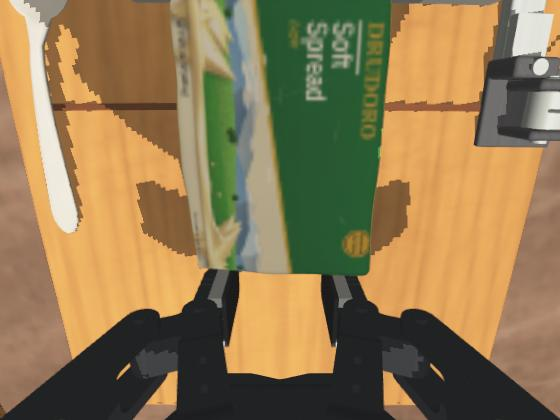

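The picture shows the butter squared on both fingertips, near edge at row 271, far end just short of the stop at the top of the frame. The bow is up and the spoon is untouched. I'll continue in millimetre steps, watching the force.

```bash
for i in 1; do python3 steer.py '[[[0.0005, 0, 0, 0, 0.04], [0.001, 0, 0, 0, 0.04], [0.0015, 0, 0, 0, 0.04], [0.0015, 0, 0, 0, 0.04]]]' >/dev/null; python3 st.py; done
python3 - <<'E'
from h import *
from workcell import env, viewer, job_done, read_state
s=read_state();f=viewer.grab_frame('wrist');T=wT(s,f);w=cloud(f,T);b=toboard(w[...,:2])
for c in (220,250,290,330,355):
    z=w[:,c,2];k=np.where((z>.052)&(z<.064)&(np.arange(420)<300))[0];print(c,k.max(),b[k.max(),c].round(4),toboard(ray(f,T,[(c,k.max())],.058)).round(4),k.min(),b[k.min(),c].round(4))
f=viewer.grab_frame('side');cv2.imwrite('pics/s3.png',cv2.resize(f['color'][150:290,230:420,::-1],None,fx=4,fy=4,interpolation=cv2.INTER_CUBIC))
E
```

```text
t 12.65 board [-0.0001 -0.075 ] z tip 0.0322 rot [-3.1415 -0.      1.3958] F board [-0.15 -0.26] -0.1
220 288 [-0.0233 -0.0631] [[-0.0244 -0.0665]] 0 [-0.0187  0.0361]
250 271 [-0.012 -0.059] [[-0.012  -0.0587]] 0 [-0.0094  0.0362]
290 273 [ 0.004  -0.0604] [[ 0.0039 -0.0596]] 0 [0.0031 0.0362]
330 299 [ 0.0198 -0.069 ] [[ 0.0205 -0.0717]] 0 [0.0155 0.036 ]
355 296 [ 0.0293 -0.0667] [[ 0.0307 -0.0703]] 0 [0.0236 0.0364]
```

View pics/s3.png

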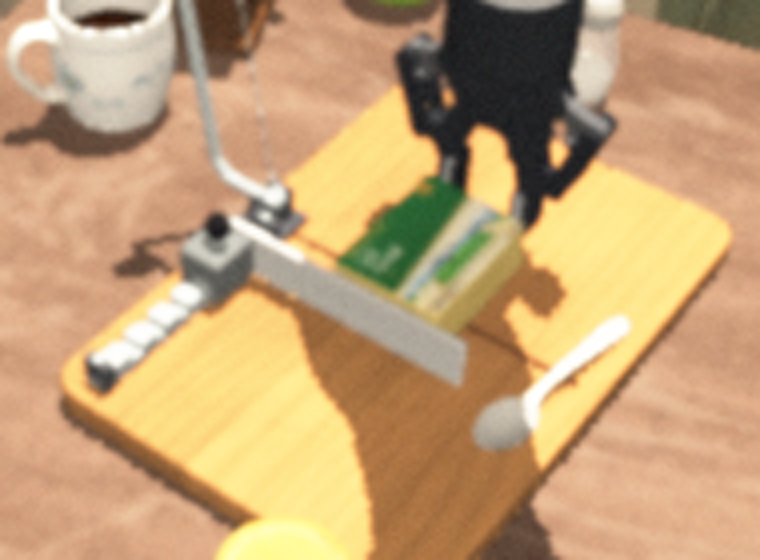

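The side view shows the butter's far end practically at the plate, still square, with the carriage in place. I'll close the last bit by feel.

```bash
for i in 1; do python3 steer.py '[[[0.0005, 0, 0, 0, 0.04], [0.001, 0, 0, 0, 0.04], [0.001, 0, 0, 0, 0.04]]]' >/dev/null; python3 st.py; python3 steer.py '[[[0.0005, 0, 0, 0, 0.04], [0.001, 0, 0, 0, 0.04], [0.001, 0, 0, 0, 0.04]]]' >/dev/null; python3 st.py p; done
```

```text
t 13.05 board [-0.0001 -0.074 ] z tip 0.0322 rot [-3.1416 -0.      1.3959] F board [0.46 0.16] -1.06
t 13.35 board [-0.0001 -0.073 ] z tip 0.0322 rot [ 3.1416 -0.      1.3959] F board [ 0.12 -1.21] -1.3
wrist 2939 [0.0211 0.0295 0.0375] knob 0 
side 123 [0.0228 0.0467 0.0497] knob 39 [0.097  0.0658]
scene 88 [0.0214 0.0374 0.0434] knob 0
```

```bash
python3 steer.py '[[[0.0005, 0, 0, 0, 0.04], [0.001, 0, 0, 0, 0.04], [0.001, 0, 0, 0, 0.04]]]' >/dev/null; python3 st.py;python3 st.py p; python3 steer.py '[[[0.0005, 0, 0, 0, 0.04], [0.0005, 0, 0, 0, 0.04]]]' >/dev/null; python3 st.py p
```

```text
t 13.8 board [-0.0001 -0.072 ] z tip 0.0322 rot [3.1416 0.     1.3958] F board [-0.32 -1.44] -0.82
t 13.8 board [-0.0001 -0.072 ] z tip 0.0322 rot [3.1416 0.     1.3958] F board [-0.32 -1.44] -0.82
wrist 3172 [0.0211 0.0303 0.039 ] knob 0 
side 125 [0.0248 0.0471 0.05  ] knob 39 [0.0968 0.066 ]
scene 83 [0.0211 0.0374 0.0428] knob 0 
t 14.15 board [-0.0002 -0.0718] z tip 0.0322 rot [-3.1415e+00  4.0000e-04  1.3955e+00] F board [-0.15 -2.06] -0.56
wrist 3247 [0.0211 0.0304 0.0391] knob 0 
side 125 [0.0231 0.0473 0.0498] knob 39 [0.0968 0.066 ]
scene 83 [0.0217 0.0385 0.0441] knob 0
```

```bash
python3 steer.py '[[[0.0005, 0, 0, 0, 0.04], [0.0005, 0, 0, 0, 0.04]]]' >/dev/null; python3 st.py p;  python3 steer.py '[[[0.0005, 0, 0, 0, 0.04], [0.0005, 0, 0, 0, 0.04]]]' >/dev/null; python3 st.py p
python3 - <<'E'
from h import *
from workcell import env, viewer, job_done, read_state
f=viewer.grab_frame('scene');cv2.imwrite('pics/c3.png',cv2.resize(f['color'][190:300,200:340,::-1],None,fx=5,fy=5,interpolation=cv2.INTER_CUBIC))
E
```

```text
t 14.5 board [-0.0002 -0.0713] z tip 0.0322 rot [-3.1415e+00  4.0000e-04  1.3955e+00] F board [-0.56 -4.29] -0.18
wrist 3291 [0.0212 0.0307 0.0396] knob 0 
side 135 [0.0232 0.0472 0.0503] knob 40 [0.0968 0.067 ]
scene 90 [0.0215 0.0386 0.0443] knob 0 
t 14.85 board [-0.0002 -0.0709] z tip 0.0322 rot [-3.1416e+00  5.0000e-04  1.3953e+00] F board [-0.96 -5.36] -0.24
wrist 3343 [0.0212 0.0309 0.04  ] knob 0 
side 136 [0.0238 0.0472 0.0509] knob 41 [0.0968 0.0673]
scene 84 [0.0222 0.0381 0.0458] knob 0
```

View pics/c3.png

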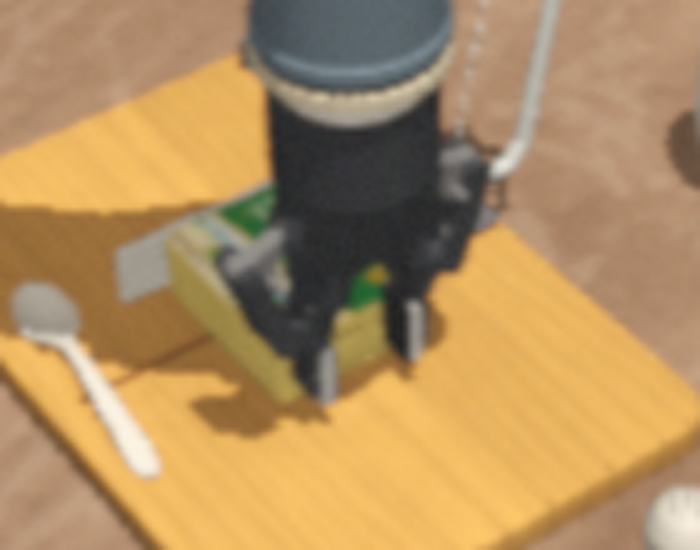

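The butter is against the stop: the force rose to 5 N while the stop held its notch. The picture shows the butter touching the plate. I'll back off, lift clear and check.

```bash
python3 steer.py '[[[-0.001, 0, 0, 0, 0.04], [-0.004, 0, 0, 0, 0.04], [-0.015, 0, 0, 0, 0.04], [-0.04, 0, 0, 0, 0.04], [-0.07, 0, -0.02, 0, 0.04], [-0.09, 0, -0.06, 0, 0.04], [-0.1, 0, -0.11, 0, 0.04], [-0.1, 0, -0.15, 0, 0.04]]]'; python3 steer.py '[[[0.04, 0, -0.02, 0, 0.04], [0.08, 0, -0.02, 0, 0.04], [0.1, 0, -0.02, 0, 0.04], [0.1, 0, -0.02, 0, 0.04], [0.1, 0, -0.02, 0, 0.04]]]' ; python3 st.py p; python3 bt.py
python3 - <<'E'
import pickle
from h import *
from workcell import env, viewer, job_done, read_state
s=read_state();f=viewer.grab_frame('wrist');T=wT(s,f);w=cloud(f,T);b=toboard(w[...,:2])
m=(b[...,1]<.025)&(b[...,1]>-.15)&(abs(b[...,0])<.06)&(abs(w[...,2]-.058)<.006)
print(cv2.minAreaRect((b[m]*1000).astype(np.float32)))
k=(b[...,0]>.088)&(b[...,0]<.108)&(b[...,1]>.03)&(b[...,1]<.13)&(w[...,2]>.062)&(w[...,2]<.08);print('knob',k.sum(),b[k].mean(0))
E
```

```text
t: 15.85
eef_pos: [0.4828, -0.2143, 0.3576]
ee_rot: [3.141, 0.001, 1.392]
wrist_force: [1.3, 0.7, 0.1]
gripper_width: 0.0402
grip_force: 0.0
t: 16.35
eef_pos: [0.5011, -0.1136, 0.3753]
ee_rot: [3.142, 0.0, 1.396]
wrist_force: [-0.4, -0.6, 0.4]
gripper_width: 0.0399
grip_force: 0.0
t 16.35 board [-0.0002 -0.071 ] z tip 0.2023 rot [3.1415e+00 3.0000e-04 1.3965e+00] F board [-0.26 -0.63] 0.45
wrist 883 [0.0221 0.0374 0.0468] knob 430 [0.0972 0.0617]
side 135 [0.0237 0.0475 0.0503] knob 41 [0.0966 0.0671]
scene 87 [0.0214 0.0385 0.0444] knob 31 [0.0956 0.0576]
wrist 10575 ((-2.717487335205078, -5.2178955078125), (104.61434936523438, 77.2345962524414), 89.76441955566406)
side 986 ((-0.4774742126464844, -1.0826644897460938), (72.59921264648438, 104.58482360839844), 1.13550865650177)
scene 799 ((-1.7610015869140625, -6.7698974609375), (73.1645278930664, 106.91614532470703), 1.851530909538269)
((-0.5127220153808594, -16.175567626953125), (81.71015930175781, 72.68000793457031), 89.79415130615234)
knob 436 [0.0972567 0.0617625]
```

View pics/last.png

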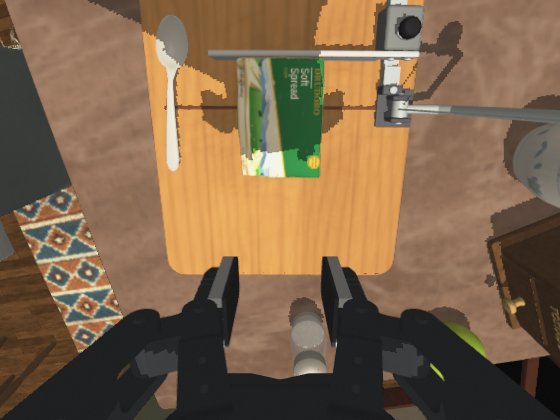

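The final view shows the plate at row 55 with the butter's end flush and square against it. The groove (row 107) passes under the butter, the bow is still up, the spoon is in place and the robot is clear.

```bash
python3 -c "
from workcell import env, viewer, job_done, read_state
print(job_done())"
```

```text
the job is handed in; nothing more can be done
None
```

The job is handed in: the stop measured within about 1 mm of the second notch's centre, with the butter square against it under the raised wire, and the robot clear of everything after about 16 s.

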